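# Put the wire coiler in its turquoise gear

## Robot

A 7-joint arm with a two-finger parallel gripper is mounted at the origin on the work surface. World frame = base frame: x ahead of the robot, y to its left, z up, the work surface at z = 0. Lengths are in m, angles in rad, forces in N, time in s.
With the tool pointing down it reaches from about 0.425 to 1.025 m from the base axis. Payload 3.6 kg.
Tool frame: the origin (TCP) lies at the very end of the fingers, on their centre line; the grasp point (between the pads) lies 19 mm behind it; z points along the fingers, y is the direction in which the jaws open and shut (so a half turn about z gives the same grasp; the last joint's range is limited). The gripper opens to 85 mm and grips with 20 to 120 N. Pads are 22 mm wide; open, the fingers measure 114 mm over their backs; the gripper's body (76 mm by 85 mm) begins 54 mm behind the grasp point. The pads swing forward as they close: fully open they stand 13 mm farther back than shut.
Start: joints at [-1.433, 0.591, 0.048, 1.609, -0.033, 0.943, -0.034], TCP at [0.166, 0.706, 0.231] pointing down, gripper open.
Joint ranges: [-2.69, 2.69], [-0.47, 2.24], [-1.27, 1.36], [0.19, 2.51], [-1.53, 4.68], [0.08, 2.07], [-3.09, 3.09]. Speed limits (rad/s): [2.57, 2.57, 3.14, 3.14, 3.14, 3.14, 3.14].

## Interface

Orientations are given as a 3x3 rotation matrix whose columns are the frame's x, y, z axes.
In Python, from workcell import sensors, optics, workorder gives the robot as it stands.
- The arm moves only by the tool drive_tool, never from a script. Its arguments are lists of equal length, an entry for each row: "offset": the shift along the tool's x, y, z in m, a list of three; "twist": the turn about the tool's z in rad; "hand": the gripper command: -1 is fully open, 1 is shut, values between are in proportion. A call has 1 to 12 rows; each row is the pose to reach, as a shift and turn from the pose measured when the call began, along the tool's axes at that moment; what a row does not reach only later rows make up. A row lasts 1/8 s, in which the tool goes at most 62.5 mm and 10.7 degrees, less where a joint would pass 70% of its speed; a pose out of reach is approached as far as the arm can. A call with a gripper value outside its range is refused whole. The fingers move at their own pace and stop on an object; the grip force is fixed at half the most. Time passes only in rows, so rows that repeat a pose let the fingers close. It gives the time, the measured TCP pose, the force and the opening at its end, in the units of the state.
- sensors.observe(): the state, without advancing time (a new reading comes with each control period).
- optics.snapshot(name): name is "scene" or "top" or "wrist"; returns the picture (420x560x3 uint8, blue, green, red); there is no depth.
- optics.camera_model(name): a dict with "vfov" (degrees; the focal length in pixels is half the picture's height over the tangent of half this angle, whatever the lens; pixels are square), "cx", "cy" (the principal point, pixels), "dist" ([k1, k2, p1, p2, k3] as OpenCV has them; the pictures are not rectified), "R" (3x3) and "t" (3): a world point X has camera coordinates R X + t. Camera axes: x right, y down, z forward; pixel columns grow to the right and rows downward; lengths in m; the calibration is good to about 2 mm. A picture is of the moment at which its call begins: read the wrist's pose just before it. camera_model takes no time and is no camera call; for the wrist camera it gives the pose at the moment of the call.
- workorder.finish_job(): hands the job in, once; it reports no verdict.
The state is a dict: "time": time; "joint_positions": joint angles; "joint_vel": joint speeds; "joint_efforts": joint torques, N m; "position": TCP position; "eef_rot": TCP orientation; "contact_force": force on the tool from outside, world axes, zero at the start; "wrist_torque": the same for the moment, N m; "gripper_width": finger opening in m.
Only numpy, scipy, OpenCV 4.12 (cv2) and the standard library are available. Lean on these libraries where they do the work, as an engineer would, in place of code of your own. Each camera call takes 0.05 s, during which the arm holds its last target. There are 200 camera calls.

## Task

Set the gear selector on the bench wire coiler to the turquoise dot: pull the sprung black knob straight up out of its notch, turn it to the turquoise dot and let it drop fully home in the notch there, then let go. The dots are only roughly placed beside their notches, so feel gently for the notch with only the knob's own spring pressing it down; never force it down or round against the notches, do not let it drop into any other colour's notch, and leave the pliers, the copper spool and the ring where they lie.

Things in the scene. Friction and masses are not known exactly. Their poses are not given: they have to be found in the camera images.
- coiler: Green bench-top wire coiler, fixed; casting 150 x 130 mm, topped by an aluminium dial 122 mm across, its face 88 mm above the bench. Origin on the bench, under the knob's vertical axis; z up. A white stroke on the dial on the +x side marks the out-of-gear notch, where the knob starts. A grey motor (to 162 mm from the axis) on the -y side and a mandrel on the +y side, both lower than the dial.
- pin: Brass pin fixed under the knob's arm, 6 mm thick, 28 mm from the axis, reaching 12 mm below the arm; origin as the knob's. It drops into notches of a fixed dark steel crown round the spindle (70 mm across, top 100 mm above the bench) with about 1 mm of play each side; the notches are unevenly spaced, at least 30 degrees apart. More than 18 N on the pin (0.5 N m on the knob) would damage it.
- knob: The selector knob. Origin on its axis, at the underside of its arm, 103 mm above the bench when home. x points along the steel arm (38 mm long from the axis, 10 wide, 6 thick, white line), z up. The grip is a black upright bar on the axis, 36 mm long along x, 12 mm wide along y, from 6 to 42 mm above the origin, on a steel disc 36 mm across, 6 mm thick.
- knob_grip (a point): Point to grasp the black bar: on the knob's axis, 28 mm above the knob's origin (131 mm above the bench when home).
- pointer (a point): Imaginary point on the line of the knob's arm, 48 mm from the axis: where the arm points on the circle of the dots.
- lift (a joint): How far the knob is pulled up, m. 0 = home in a notch; the pin is clear of the crown above 0.009 and rests on top of it at 0.008 to 0.009 between notches; stop at 0.015. Spring and weight pull it down with about 4.4 N at 0, 6 N at 0.009 and 7 N at 0.015, damped (35 N per m/s).
- turn (a joint): Angle of the knob, rad, anticlockwise seen from above positive, equal to the yaw of the knob relative to the coiler; 0 = towards the white stroke; in the out-of-gear notch, which is wider, it can rock some 0.1 either way; stops at -1.6 and 1.6. It turns freely once lifted (0.02 N m) and stays where it is left.
- dot_turquoise: Turquoise dot, 11 mm across, flat on the dial about 48 mm from the axis; origin at its underside. It belongs to the notch nearest to it, which lies 3 to 15 degrees to one side or the other of it, seen from the axis (which side is not known). Red, yellow and black dots mark three other notches; the four dots stand up to 80 degrees left and right of the white stroke, in any order.
- pliers: Red-handled pliers lying on the bench, 140 mm long. Origin on the bench under the pivot.
- spool: Copper wire spool standing on the bench, 56 mm across, 55 mm high. Origin at the centre of its underside.
- ring: Silver ring with a turquoise stone lying on the bench, 24 mm across, 6 mm high. Origin at its centre, on the bench.

How it is judged:
By the outcome, as a careful person would: the job done as asked, in the order asked, and still so for the second after the job is handed in, with the robot touching nothing.
It also fails if it takes over 50 s, if anything falls off the work surface, if the arm or the gripper's body presses on something with over 40 N, if the wrist force passes 120 N, or if a joint passes its speed limit or range.

## Working session

There is one attempt and no reset: what is moved stays moved. The work goes in short steps, Python scripts to look and compute and a tool call to move; the robot and the scene stay as the last step left them, time stands still between calls to the robot, and variables do not carry over. Pictures are saved under pics/ and viewed, about 8 in all and at most 12, crops included, and the job is handed in when it is done.

Besides the shell and the picture viewer there is one more tool, called after ">>>" in YAML: its name, and indented under it one key for each argument. drive_tool: Moves the arm, as the interface text tells. Its arguments: {"type":"object","properties":{"offset":{"type":"array"},"twist":{"type":"array"},"hand":{"type":"array"}},"required":["offset","twist","hand"]}

```bash
mkdir -p pics; ls
python3 - <<'E'
from workcell import sensors, optics
import cv2
s=sensors.observe()
for k,v in s.items(): print(k,v)
for n in("scene","top"):
    print(n,optics.camera_model(n)); cv2.imwrite(f"pics/{n}1.png",optics.snapshot(n))
E
```

```text
pics
time 0.0
joint_positions [-1.43349713  0.59215448  0.04830195  1.60984013 -0.03330359  0.94269568
 -0.03370341]
joint_vel [-0.00024838 -0.0013331   0.00041311 -0.00115292 -0.00085927 -0.00038981
  0.00092201]
joint_efforts [ 4.52826753e-04 -5.48699141e+01  1.54681385e+00 -1.98120511e+01
  9.43532854e-03  8.85300018e-03 -2.47744481e-06]
position [0.16565094 0.70496258 0.23010884]
eef_rot [[-9.73500559e-01  2.28684286e-01 -3.97948470e-04]
 [ 2.28684596e-01  9.73497949e-01 -2.25792868e-03]
 [-1.28950788e-04 -2.28909952e-03 -9.99997372e-01]]
contact_force [ 0.06990656 -0.59423372 -0.07145426]
wrist_torque [-0.00035857  0.00461653  0.0014389 ]
gripper_width 0.0856251171408283
scene {'vfov': 49.49053229591032, 'cx': 283.0651682537484, 'cy': 208.62459501749672, 'dist': array([-0.02827072,  0.        ,  0.        ,  0.        ,  0.        ]), 'R': array([[-0.74056193,  0.67197841, -0.00361207],
       [ 0.51972624,  0.56934671, -0.63696857],
       [-0.42597261, -0.47359196, -0.77088131]]), 't': array([ 0.4474338 , -0.26036299,  1.57004921])}
top {'vfov': 51.56171743737477, 'cx': 279.3775055107843, 'cy': 205.55414479555714, 'dist': array([-0.09159029,  0.        ,  0.        ,  0.        ,  0.        ]), 'R': array([[ 0.01560565, -0.99973295,  0.01704372],
       [-0.99601658, -0.01703979, -0.08752497],
       [ 0.08779201, -0.01560994, -0.99601651]]), 't': array([-0.03571338,  0.62046744,  1.00581157])}
```

View pics/top1.png

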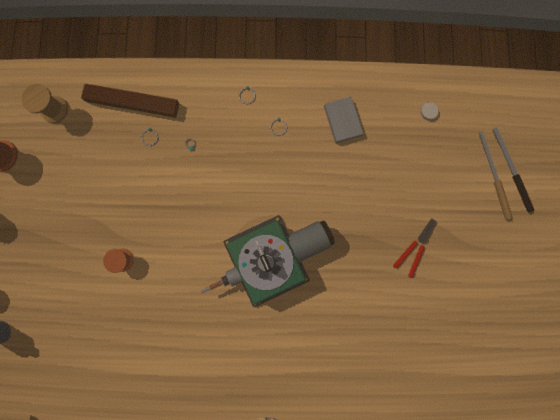

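View pics/scene1.png

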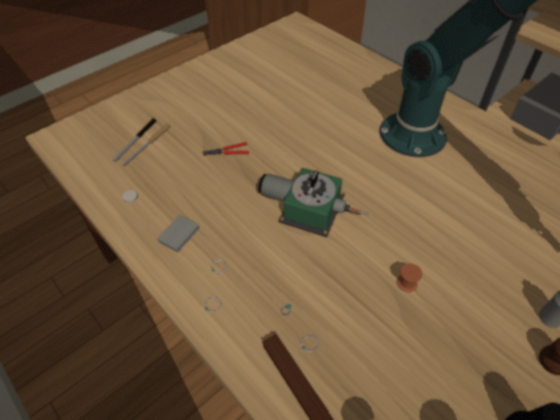

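Top view: coiler at about (266,262), with the motor to the upper right and dots on the upper-left side. The spool is at (118,261) and the pliers at (418,250). I'll enlarge the dial.

```bash
cat > h.py <<'E'
import numpy as np, cv2
from workcell import sensors, optics
def K(m):
    f=210/np.tan(np.radians(m['vfov'])/2); return np.array([[f,0,m['cx']],[0,f,m['cy']],[0,0,1]])
def unproj(m,px,z):
    u=cv2.undistortPoints(np.array(px,float).reshape(-1,1,2),K(m),m['dist']).reshape(-1,2)
    d=np.c_[u,np.ones(len(u))]@m['R']; c=-m['R'].T@m['t']
    return c+d*((np.broadcast_to(z,len(u))-c[2])/d[:,2])[:,None]
def proj(m,X):
    return cv2.projectPoints(np.array(X,float).reshape(-1,3),cv2.Rodrigues(m['R'])[0],m['t'],K(m),m['dist'])[0].reshape(-1,2)
E
python3 - <<'E'
import cv2
from h import *
a=cv2.imread("pics/top1.png")[215:310,200:335]
cv2.imwrite("pics/top1c.png",cv2.resize(a,None,fx=5.9,fy=5.9,interpolation=cv2.INTER_CUBIC))
E
```

```text
(no output)
```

View pics/top1c.png

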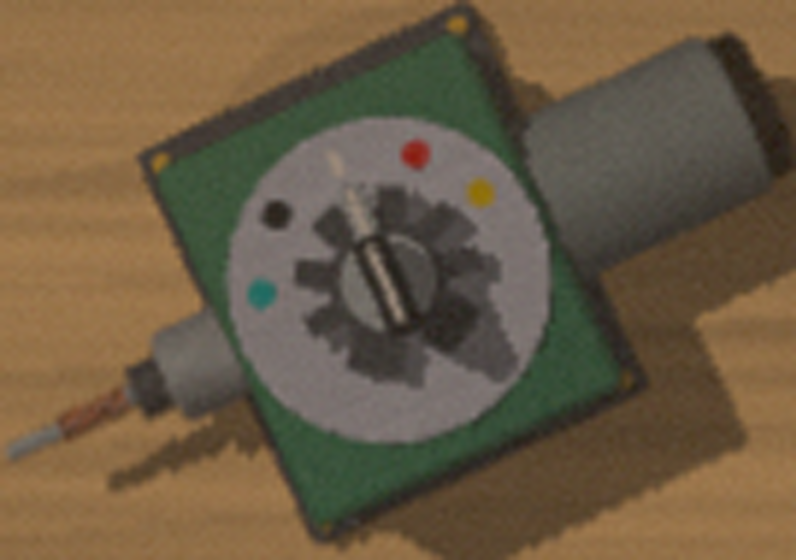

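The crop shows the dial centre at about (390,279), turquoise dot (262,294), black (277,214), stroke (336,163), red (415,153) and yellow (481,193). The arm points along the stroke.

Run:
```python
from h import *
m=optics.camera_model("top")
p=np.array([(390,279),(262,294),(277,214),(336,163),(415,153),(481,193)],float); 
px=(p+.5)/5.9-.5+[200,215]
X=unproj(m,px,.088); c=X[0]
for n,x in zip("ctksry",X):
    d=x-c; print(n,x.round(4),np.hypot(*d[:2]).round(4),np.degrees(np.arctan2(d[1],d[0])).round(1))
k=(np.array([(372,240),(405,326)])+.5)/5.9-.5+[200,215]
print("bar ends",unproj(m,k,.145).round(4))
s=sensors.observe(); R=s['eef_rot']; print("tool y yaw",np.degrees(np.arctan2(R[1,1],R[0,1])),np.degrees(np.arctan2(R[1,0],R[0,0])))
```

```text
c [0.49   0.0037 0.088 ] 0.0 0.0
t [0.4836 0.0516 0.088 ] 0.0483 97.6
k [0.5136 0.0466 0.088 ] 0.049 61.2
s [0.5331 0.0248 0.088 ] 0.048 26.1
r [ 0.5373 -0.0048  0.088 ] 0.0481 -10.3
y [ 0.5227 -0.0299  0.088 ] 0.0469 -45.8
bar ends [[ 0.5059  0.0096  0.145 ]
 [ 0.4759 -0.0026  0.145 ]]
tool y yaw 76.78011876822416 166.78013346959668
```

>>> drive_tool:
  offset:
    - [-0.04, -0.025, 0]
    - [-0.08, -0.05, -0.01]
    - [-0.12, -0.075, -0.01]
    - [-0.16, -0.1, -0.02]
    - [-0.2, -0.125, -0.02]
    - [-0.24, -0.15, -0.02]
    - [-0.28, -0.175, -0.02]
    - [-0.31, -0.19, -0.02]
    - [-0.335, -0.21, -0.02]
    - [-0.34, -0.2125, -0.02]
    - [-0.34, -0.2125, -0.02]
  twist: [0.1, 0.2, 0.35, 0.5, 0.65, 0.8, 0.95, 1.1, 1.2, 1.25, 1.25]
  hand: [-1, -1, -1, -1, -1, -1, -1, -1, -1, -1, -1]

```text
time: 1.48
position: [0.4474, 0.421, 0.2505]
eef_rot: [[-0.091, 0.996, -0.001], [0.996, 0.091, -0.002], [-0.002, -0.001, -1.0]]
contact_force: [-0.3, 1.0, 0.2]
gripper_width: 0.0854
```

```bash
cat > st.py <<'E'
from h import *
import sys
s=sensors.observe(); R=s['eef_rot']; p=s['position']
print(s['time'],p.round(4),"yyaw",np.degrees(np.arctan2(R[1,1],R[0,1])).round(2),"tilt",R[:2,2].round(4),"F",s['contact_force'].round(2),"T",s['wrist_torque'].round(3),"w",round(s['gripper_width'],4),"j",s['joint_positions'].round(2))
if len(sys.argv)>4:
    t=np.array(list(map(float,sys.argv[1:4]))); yy=np.radians(float(sys.argv[4]))
    d=R.T@(t-p); a=np.arctan2(R[1,1],R[0,1])-yy
    print("offset",d.round(4),"twist",((a+np.pi)%(2*np.pi)-np.pi).round(4))
E
python3 st.py 0.49 0.0037 0.27 -66
```

```text
1.475 [0.4474 0.421  0.2505] yyaw 5.21 tilt [-0.0012 -0.0018] F [-0.31  0.96  0.23] T [-0.035  0.059 -0.03 ] w 0.0854 j [-1.12  0.46  0.41  1.86 -0.23  0.87 -0.51]
offset [-0.4195  0.0045 -0.0188] twist 1.2429
```

>>> drive_tool:
  offset:
    - [-0.05, 0, -0.01]
    - [-0.1, 0, -0.02]
    - [-0.15, 0, -0.02]
    - [-0.2, 0, -0.02]
    - [-0.25, 0, -0.02]
    - [-0.3, 0, -0.02]
    - [-0.34, 0.002, -0.02]
    - [-0.38, 0.004, -0.02]
    - [-0.41, 0.0045, -0.02]
    - [-0.42, 0.0045, -0.02]
    - [-0.42, 0.0045, -0.02]
  twist: [0.1, 0.25, 0.4, 0.55, 0.7, 0.85, 1.0, 1.15, 1.24, 1.24, 1.24]
  hand: [-1, -1, -1, -1, -1, -1, -1, -1, -1, -1, -1]

```text
time: 2.85
position: [0.4901, 0.0045, 0.2711]
eef_rot: [[0.911, 0.412, -0.001], [0.412, -0.911, -0.001], [-0.002, 0.0, -1.0]]
contact_force: [-0.7, 0.4, 0.4]
gripper_width: 0.0854
```

```bash
python3 st.py 0.49 0.0037 0.27 -66
python3 - <<'E'
from h import *
m=optics.camera_model("wrist"); im=optics.snapshot("wrist"); cv2.imwrite("pics/w1.png",im)
np.save("w1.npy",m,allow_pickle=True); print(m)
cv2.imwrite("pics/w1b.png",cv2.resize(im,(800,600),interpolation=cv2.INTER_CUBIC))
E
```

```text
2.85 [0.4901 0.0045 0.2711] yyaw -65.67 tilt [-0.0015 -0.0009] F [-0.72  0.39  0.45] T [-0.014 -0.039  0.019] w 0.0854 j [-0.76  0.33  0.84  2.11 -0.33  0.84 -0.87]
offset [-0.0005  0.0007  0.0011] twist 0.0058
{'vfov': 59.33997643794558, 'cx': 275.58029951196363, 'cy': 210.53338450378078, 'dist': array([-0.04978466,  0.        ,  0.        ,  0.        ,  0.        ]), 'R': array([[ 4.11880803e-01, -9.11237616e-01, -4.60723853e-04],
       [-8.76988742e-01, -3.96537471e-01,  2.71383089e-01],
       [-2.47477173e-01, -1.11373435e-01, -9.62471302e-01]]), 't': array([-0.19761985,  0.38603643,  0.53762526])}
```

View pics/w1b.png

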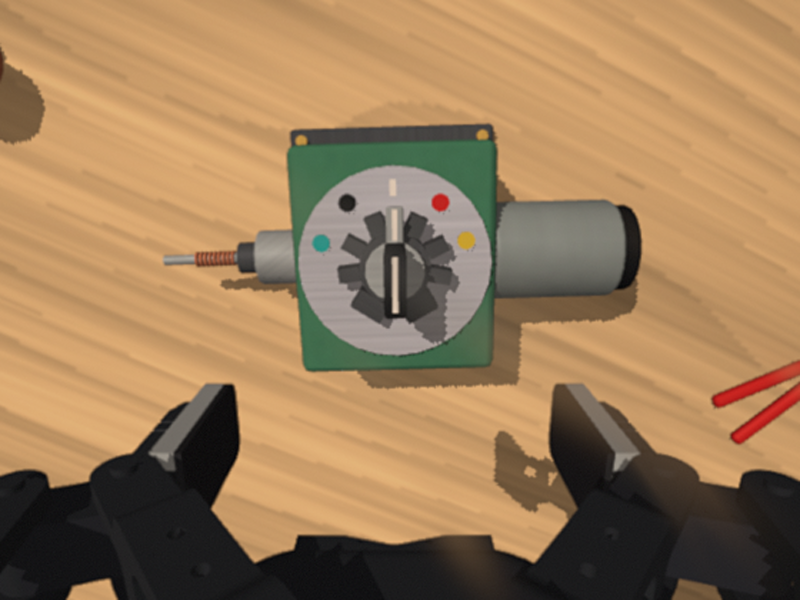

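The wrist view shows the coiler centred at about (395,260) of the 800 px view, with turquoise at (321,243). The crown's teeth and gaps are visible. I'll rectify the dial from above to measure angles.

Run:
```python
from h import *
m=np.load("w1.npy",allow_pickle=True).item(); im=cv2.imread("pics/w1.png")
a=im[110:255,200:350]; cv2.imwrite("pics/w1c.png",cv2.resize(a,None,fx=4,fy=4,interpolation=cv2.INTER_CUBIC))
# metric rectification at z=0.100 (crown top): 
c=np.array([.49,.0037]); th=np.radians(25)
g=np.linspace(-.065,.065,600); A,B=np.meshgrid(g,-g) # right=+x' ; up=+y'
X=np.stack([c[0]+np.cos(th)*A-np.sin(th)*B,c[1]+np.sin(th)*A+np.cos(th)*B,np.full_like(A,.100)],-1)
q=proj(m,X).reshape(600,600,2).astype(np.float32)
cv2.imwrite("pics/w1r.png",cv2.remap(im,q[...,0],q[...,1],cv2.INTER_CUBIC))
```

```text
(no output)
```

View pics/w1r.png

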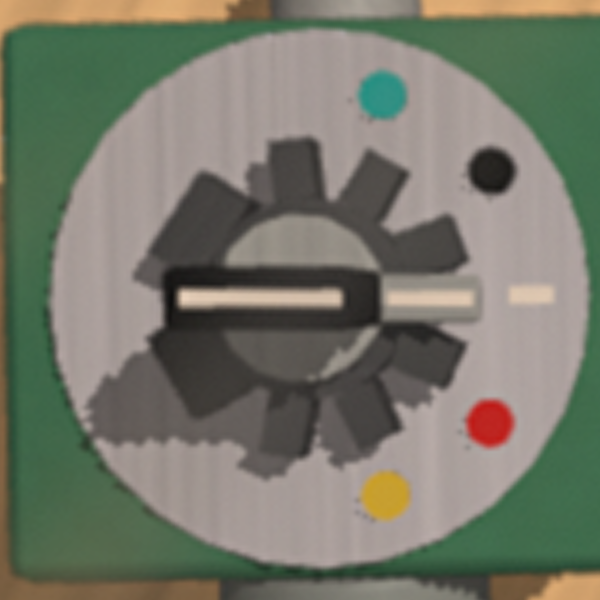

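The rectified view puts the turquoise dot at (382,95). Tooth gaps sit at (345,150) between the teeth at (290,170) and (375,185), and at (430,195) for black. Turquoise's notch is at about 77° from the arm's present direction, and its dot at about 73°. Next I'll refine the axis.

```bash
python3 - <<'E'
from h import *
m=np.load("w1.npy",allow_pickle=True).item()
c=np.array([.49,.0037]); th=np.radians(25); Rz=np.array([[np.cos(th),-np.sin(th)],[np.sin(th),np.cos(th)]])
def to(p,z):
    ab=np.array([-.065+.13*p[0]/599,.065-.13*p[1]/599]); X=np.r_[c+Rz@ab,.1]
    return unproj(m,proj(m,X),z)[0]
print("dial",to((319,299),.088)); print("bar line ctr",to((260,298),.145)); 
a,b=to((178,299),.145),to((343,298),.145); print("line len",np.linalg.norm(a-b),"yaw",np.degrees(np.arctan2(*(b-a)[1::-1])))
a,b=to((390,298.5),.109),to((475,298),.109); print("arm yaw",np.degrees(np.arctan2(*(b-a)[1::-1])), "arm tip",to((481,298),.109))
ax=to((319,299),.088)[:2]
for n,p,z in[("t",(382,95),.088),("s",(531,294),.088),("C",(321,170),.1),("B",(358,180),.1),("C2",(318,138),.1),("B2",(370,152),.1)]:
    d=to(p,z)[:2]-ax; print(n,np.hypot(*d).round(4),np.degrees(np.arctan2(d[1],d[0])).round(1))
E
python3 st.py 0.4905 0.0037 0.16 -65
```

```text
dial [0.49151687 0.00453929 0.088     ]
bar line ctr [0.49229986 0.00505131 0.145     ]
line len 0.030655203285860175 yaw 25.347242897085632
arm yaw 25.337030109857785 arm tip [0.5263523  0.02099449 0.109     ]
t 0.0481 97.8
s 0.0478 26.4
C 0.0281 109.0
B 0.028 92.0
C2 0.035 111.3
B2 0.0347 91.9
2.9 [0.4901 0.0051 0.271 ] yyaw -65.62 tilt [-0.0017 -0.0007] F [-0.56  0.84 -0.21] T [ 0.007 -0.037 -0.045] w 0.0853 j [-0.76  0.33  0.84  2.11 -0.33  0.84 -0.87]
offset [-0.      0.0015  0.111 ] twist -0.0108
```

>>> drive_tool:
  offset:
    - [0.001, 0.001, 0.03]
    - [0.001, 0.001, 0.06]
    - [0.001, 0.001, 0.09]
    - [0.001, 0.001, 0.115]
    - [0.001, 0.001, 0.135]
    - [0.001, 0.001, 0.148]
    - [0.001, 0.001, 0.155]
    - [0.001, 0.001, 0.155]
    - [0.001, 0.001, 0.155]
  twist: [-0.016, -0.016, -0.016, -0.016, -0.016, -0.016, -0.016, -0.016, -0.016]
  hand: [-1, -0.5, 0, 0.2, 0.3, 0.3, 0.3, 0.4, 0.4]

```text
time: 4.03
position: [0.4916, 0.0046, 0.1165]
eef_rot: [[0.904, 0.427, -0.001], [0.427, -0.904, -0.0], [-0.001, 0.0, -1.0]]
contact_force: [-0.1, -0.9, -0.6]
gripper_width: 0.0258
```

```bash
python3 st.py 0.4915 0.0045 0.116 -64.7
python3 - <<'E'
from h import *
m=optics.camera_model("wrist"); im=optics.snapshot("wrist"); cv2.imwrite("pics/w2.png",im); np.save("w2.npy",m,allow_pickle=True)
cv2.imwrite("pics/w2b.png",cv2.resize(im,(800,600),interpolation=cv2.INTER_CUBIC))
E
```

```text
4.025 [0.4916 0.0046 0.1165] yyaw -64.69 tilt [-0.0006 -0.0005] F [-0.06 -0.85 -0.62] T [-0.055  0.049 -0.043] w 0.0258 j [-0.52  0.56  0.57  2.23 -0.62  0.51 -0.59]
offset [-0.0002  0.      0.0005] twist 0.0001
```

View pics/w2b.png

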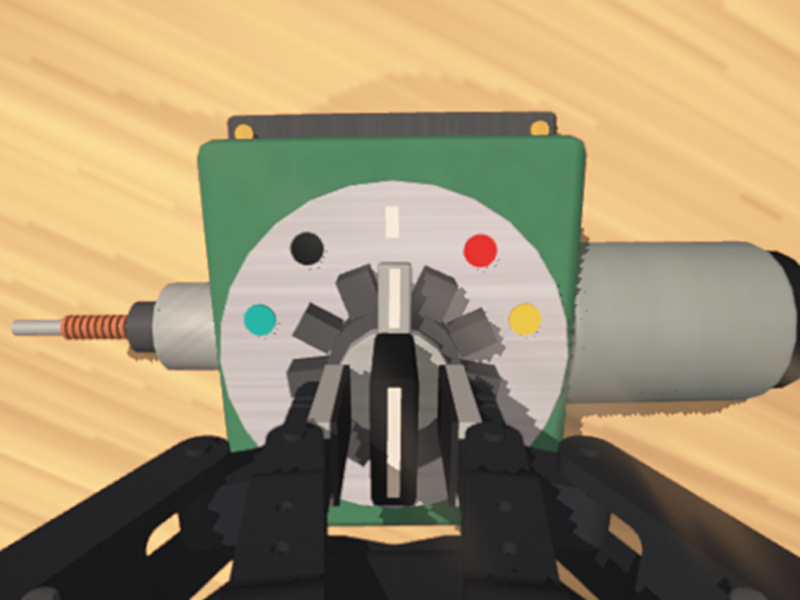

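The bar (centre column ~394) sits centred between the pads (inner faces ~347 and ~443). Now I close in steps.

>>> drive_tool:
  offset:
    - [0, 0, 0]
    - [0, 0, 0]
    - [0, 0, 0]
    - [0, 0, 0]
    - [0, 0, 0]
    - [0, 0, 0]
    - [0, 0, 0]
  twist: [0, 0, 0, 0, 0, 0, 0]
  hand: [0.6, 0.65, 0.7, 0.75, 0.85, 1, 1]

```text
time: 4.95
position: [0.4917, 0.0046, 0.1168]
eef_rot: [[0.904, 0.427, -0.0], [0.427, -0.904, -0.0], [-0.0, -0.0, -1.0]]
contact_force: [-2.1, 0.4, 5.3]
gripper_width: 0.0104
```

```bash
python3 st.py 0.4915 0.0045 0.128 -64.7
```

```text
4.95 [0.4917 0.0046 0.1168] yyaw -64.7 tilt [-0.0003 -0.0001] F [-2.13  0.44  5.35] T [ 0.175  0.223 -0.044] w 0.0104 j [-0.52  0.56  0.57  2.23 -0.62  0.51 -0.59]
offset [-0.0002  0.     -0.0112] twist 0.0
```

>>> drive_tool:
  offset:
    - [0, 0, -0.002]
    - [0, 0, -0.004]
    - [0, 0, -0.006]
    - [0, 0, -0.008]
    - [0, 0, -0.01]
    - [0, 0, -0.012]
    - [0, 0, -0.0125]
    - [0, 0, -0.0125]
  twist: [0, 0, 0, 0, 0, 0, 0, 0]
  hand: [1, 1, 1, 1, 1, 1, 1, 1]

```text
time: 5.95
position: [0.4916, 0.0046, 0.1293]
eef_rot: [[0.904, 0.427, -0.0], [0.427, -0.904, -0.0], [-0.0, -0.0, -1.0]]
contact_force: [1.2, 0.4, -6.5]
gripper_width: 0.011
```

```bash
python3 st.py 0.4915 0.0045 0.1285 11.3;python3 - <<'E'
from h import *
m=optics.camera_model("wrist"); im=optics.snapshot("wrist"); cv2.imwrite("pics/w3.png",im)
s=optics.snapshot("scene"); cv2.imwrite("pics/s3.png",s)
a=cv2.resize(im,(560,420)); b=cv2.resize(s[150:240,260:380],(560,420),interpolation=cv2.INTER_CUBIC)
cv2.imwrite("pics/w3b.png",cv2.resize(np.hstack([a,b]),(800,300)))
E
```

```text
5.95 [0.4916 0.0046 0.1293] yyaw -64.7 tilt [-0.0004 -0.    ] F [ 1.21  0.44 -6.53] T [ 0.001 -0.316 -0.004] w 0.011 j [-0.54  0.54  0.6   2.23 -0.6   0.54 -0.61]
offset [-0.0002  0.0001  0.0008] twist -1.3265
```

View pics/w3b.png

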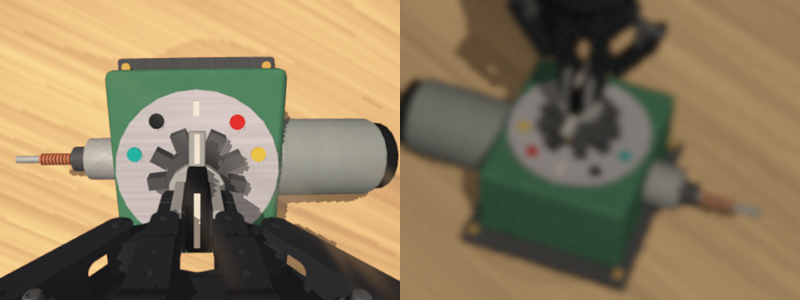

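Down force is 6.5 N and the rise 12.5 mm, so the pin is clear. Now I turn anticlockwise towards turquoise.

>>> drive_tool:
  offset:
    - [0, 0, 0]
    - [0, 0, 0]
    - [0, 0, 0]
    - [0, 0, 0]
    - [0, 0, 0]
    - [0, 0, 0]
  twist: [-0.05, -0.15, -0.27, -0.4, -0.5, -0.55]
  hand: [1, 1, 1, 1, 1, 1]

```text
time: 6.8
position: [0.4914, 0.0049, 0.1292]
eef_rot: [[0.545, 0.838, -0.001], [0.838, -0.545, 0.001], [-0.0, -0.001, -1.0]]
contact_force: [1.0, 0.5, -5.9]
gripper_width: 0.0113
```

```bash
python3 st.py 0.4916 0.0046 0.1293 11.3
```

```text
6.8 [0.4914 0.0049 0.1292] yyaw -33.03 tilt [-0.001   0.0006] F [ 0.97  0.55 -5.93] T [ 0.274 -0.196 -0.019] w 0.0113 j [-0.43  0.5   0.44  2.22 -0.44  0.5  -0.22]
offset [-0.0002  0.0004 -0.0001] twist -0.7737
```

>>> drive_tool:
  offset:
    - [0, 0, 0]
    - [0, 0, 0]
    - [0, 0, 0]
    - [0, 0, 0]
    - [0, 0, 0]
    - [0, 0, 0]
    - [0, 0, 0]
    - [0, 0, 0]
    - [0, 0, 0]
  twist: [-0.06, -0.17, -0.29, -0.41, -0.53, -0.65, -0.73, -0.774, -0.774]
  hand: [1, 1, 1, 1, 1, 1, 1, 1, 1]

```text
time: 7.92
position: [0.4908, 0.0051, 0.1291]
eef_rot: [[-0.196, 0.981, -0.002], [0.981, 0.196, 0.001], [0.001, -0.002, -1.0]]
contact_force: [-0.9, 1.9, -6.2]
gripper_width: 0.0112
```

```bash
python3 st.py 0.4916 0.0046 0.126 11.3;python3 - <<'E'
from h import *
m=optics.camera_model("wrist"); im=optics.snapshot("wrist"); cv2.imwrite("pics/w4.png",im); np.save("w4.npy",m,allow_pickle=True)
cv2.imwrite("pics/w4b.png",cv2.resize(im[110:320,130:420],None,fx=2.75,fy=2.75,interpolation=cv2.INTER_CUBIC))
E
```

```text
7.925 [0.4908 0.0051 0.1291] yyaw 11.32 tilt [-0.0022  0.0009] F [-0.86  1.87 -6.23] T [ 0.4   -0.048 -0.02 ] w 0.0112 j [-0.27  0.47  0.22  2.22 -0.22  0.47  0.32]
offset [-0.0006  0.0007  0.0031] twist 0.0003
```

View pics/w4b.png

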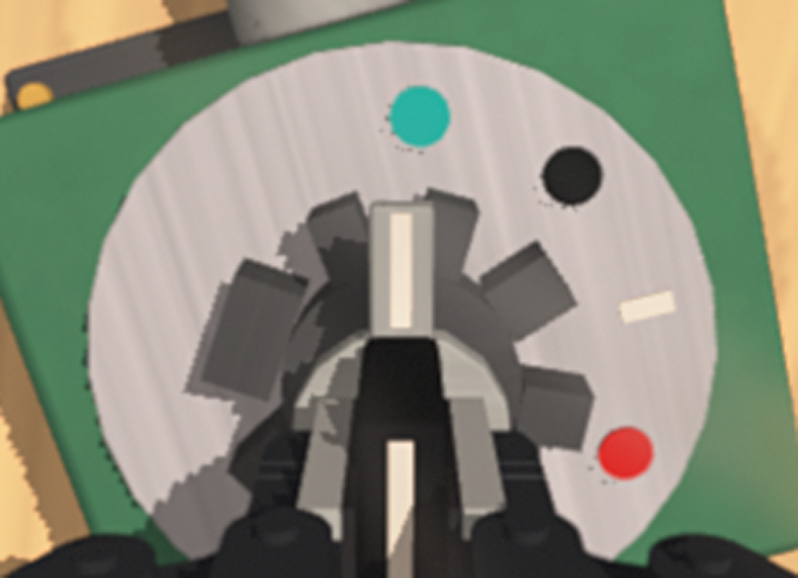

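The arm points between the two teeth flanking turquoise's notch, but I want a closer check of centring.

Run:
```python
from h import *
m=np.load("w4.npy",allow_pickle=True).item(); im=cv2.imread("pics/w4.png")
c=np.array([.4915,.0045]); th=np.radians(101.3-90) # up = 101.3 deg
N=600; a=np.linspace(-.03,.03,N); b=np.linspace(.052,-.008,N); A,B=np.meshgrid(a,b)
X=np.stack([c[0]+np.cos(th)*A-np.sin(th)*B,c[1]+np.sin(th)*A+np.cos(th)*B,np.full_like(A,.100)],-1)
q=proj(m,X).reshape(N,N,2).astype(np.float32)
o=cv2.remap(im,q[...,0],q[...,1],cv2.INTER_CUBIC)
o=cv2.convertScaleAbs(o,alpha=1.5)
ct=(300,520)
for r in(28,35): cv2.circle(o,ct,r*10,(0,255,255),1)
for d in range(-30,31,5):
    e=np.radians(d); cv2.line(o,(int(300-250*np.sin(e)),int(520-250*np.cos(e))),(int(300-400*np.sin(e)),int(520-400*np.cos(e))),(0,255,0) if d else (255,0,255),1)
cv2.imwrite("pics/w4r.png",o)
```

```text
(no output)
```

View pics/w4r.png

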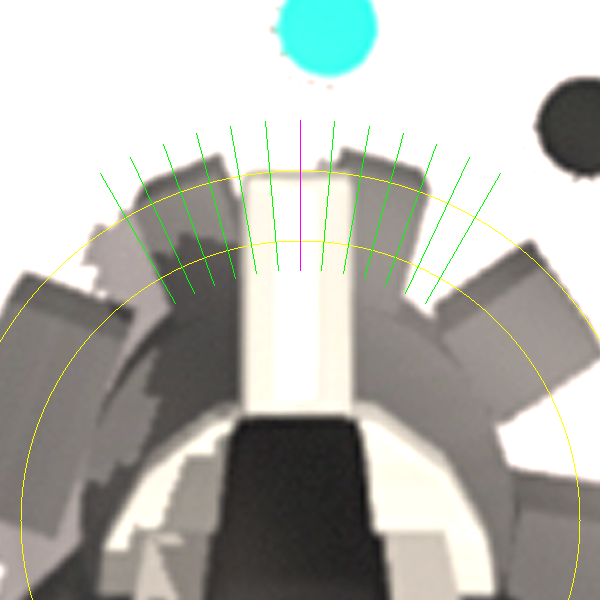

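Measured from tooth edges, the notch centre lies about 2.5° further anticlockwise. I'll turn that, lower to just above the crown, and ease the jaws so only the spring acts.

>>> drive_tool:
  offset:
    - [0, 0, 0]
    - [0, 0, 0]
    - [0, 0, 0.001]
    - [0, 0, 0.002]
    - [0, 0, 0.002]
    - [0, 0, 0.002]
    - [0, 0, 0.002]
    - [0, 0, 0.002]
    - [0, 0, 0.002]
  twist: [-0.02, -0.04, -0.04, -0.04, -0.04, -0.04, -0.04, -0.04, -0.04]
  hand: [1, 1, 1, 1, 0.75, 0.65, 0.6, 0.6, 0.6]

```text
time: 9.1
position: [0.491, 0.0049, 0.1273]
eef_rot: [[-0.235, 0.972, -0.002], [0.972, 0.235, 0.001], [0.001, -0.001, -1.0]]
contact_force: [-0.2, -0.0, -0.7]
gripper_width: 0.0171
```

```bash
python3 st.py 0.4916 0.0046 0.126 13.5;python3 - <<'E'
from h import *
m=optics.camera_model("wrist"); im=optics.snapshot("wrist"); cv2.imwrite("pics/w5.png",im); np.save("w5.npy",m,allow_pickle=True)
cv2.imwrite("pics/w5b.png",cv2.resize(im[110:320,130:420],None,fx=2.75,fy=2.75,interpolation=cv2.INTER_CUBIC))
E
```

```text
9.1 [0.491  0.0049 0.1273] yyaw 13.58 tilt [-0.0017  0.0007] F [-0.2  -0.   -0.67] T [-0.01  -0.002  0.007] w 0.0171 j [-0.26  0.48  0.21  2.22 -0.21  0.47  0.35]
offset [-0.0004  0.0005  0.0013] twist 0.0015
```

View pics/w5b.png

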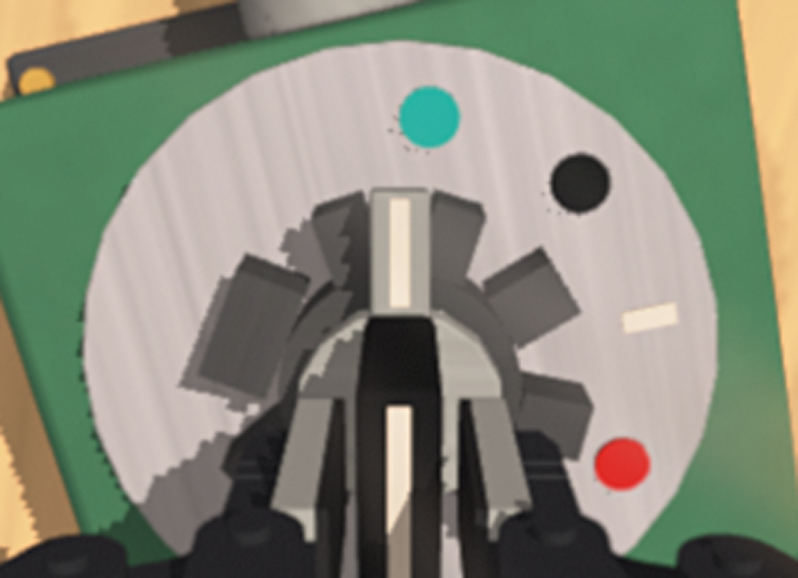

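The arm tip now sits at row ~189 (was 203) and the arm looks narrower, so it has dropped. I'll quantify the lift against predictions.

Run:
```python
from h import *
m=np.load("w5.npy",allow_pickle=True).item()
a=np.radians(103.6); u=np.array([np.cos(a),np.sin(a)]); v=np.array([-u[1],u[0]]); c=np.array([.4915,.0045])
for L in(0,.004,.0085):
    z=.109+L
    P=[np.r_[c+.038*u+s*.005*v,z] for s in(1,-1)]+[np.r_[c+.018*u+s*.006*v,.145+L] for s in(1,-1)]
    print(L,((proj(m,P)-[130,110])*2.75).round(0).tolist())
```

```text
0 [[369.0, 193.0], [432.0, 193.0], [354.0, 395.0], [446.0, 395.0]]
0.004 [[368.0, 198.0], [432.0, 198.0], [353.0, 407.0], [447.0, 407.0]]
0.0085 [[367.0, 204.0], [433.0, 204.0], [351.0, 421.0], [449.0, 421.0]]
```

The readings match lift 0. I'll open and retreat straight up, then verify from clear.

>>> drive_tool:
  offset:
    - [0, 0, 0]
    - [0, 0, 0]
    - [0, 0, -0.01]
    - [0, 0, -0.03]
    - [0, 0, -0.06]
    - [0, 0, -0.09]
    - [0, 0, -0.12]
    - [0, 0, -0.14]
    - [0, 0, -0.145]
    - [0, 0, -0.145]
  twist: [0, 0, 0, 0, 0, 0, 0, 0, 0, 0]
  hand: [0.3, 0, 0, 0, -0.5, -1, -1, -1, -1, -1]

```text
time: 10.4
position: [0.491, 0.0049, 0.2723]
eef_rot: [[-0.235, 0.972, -0.002], [0.972, 0.235, 0.001], [0.001, -0.001, -1.0]]
contact_force: [1.2, 0.1, -0.5]
gripper_width: 0.085
```

```bash
python3 st.py
python3 - <<'E'
from h import *
m=optics.camera_model("wrist"); im=optics.snapshot("wrist"); cv2.imwrite("pics/w6.png",im); np.save("w6.npy",m,allow_pickle=True)
x0,y0,f=200,100,4.0
a=cv2.resize(im[y0:y0+140,x0:x0+190],None,fx=f,fy=f,interpolation=cv2.INTER_CUBIC)
cv2.imwrite("pics/w6b.png",a)
c=np.array([.4915,.0045])
for L in(0,.0085):
  for al in(101,104):
    t=np.radians(al); u=np.array([np.cos(t),np.sin(t)])
    P=[np.r_[c+.038*u,.109+L],np.r_[c+.0153*u,.145+L],np.r_[c-.0153*u,.145+L]]
    print(L,al,(((proj(m,P)+.5)-[x0,y0])*f-.5).round(0).tolist())
E
```

```text
10.4 [0.491  0.0049 0.2723] yyaw 13.59 tilt [-0.0016  0.0009] F [ 1.17  0.08 -0.45] T [ 0.003  0.009 -0.042] w 0.085 j [-0.35  0.25  0.3   2.09 -0.1   0.81  0.25]
0 101 [[314.0, 189.0], [309.0, 332.0], [301.0, 490.0]]
0 104 [[304.0, 189.0], [304.0, 332.0], [306.0, 490.0]]
0.0085 101 [[314.0, 194.0], [309.0, 341.0], [301.0, 503.0]]
0.0085 104 [[304.0, 193.0], [304.0, 341.0], [306.0, 503.0]]
```

View pics/w6b.png

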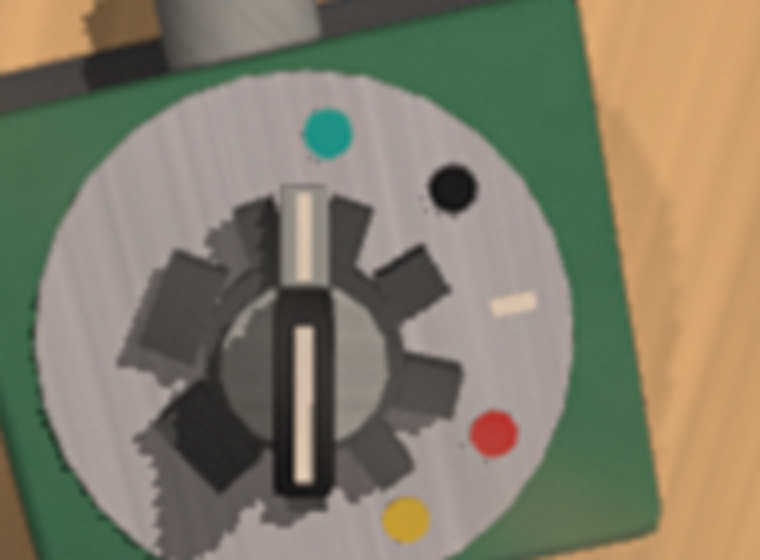

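Run:
```python
from h import *
m=np.load("w6.npy",allow_pickle=True).item(); c=np.array([.4915,.0045])
def pr(al,r,z): t=np.radians(al); return ((proj(m,np.r_[c+r*np.array([np.cos(t),np.sin(t)]),z])[0]+.5)-[200,100])*4-.5
print("t",pr(97.8,.0481,.088),"obs 328,133; stroke",pr(26.4,.0478,.088),"obs 514,304")
print("dial L/R/top",pr(193.6,.061,.088),pr(13.6,.061,.088),pr(103.6,.061,.088),"obs 36,573,70")
```

```text
t [327.61669118 133.7702729 ] obs 328,133; stroke [513.51678765 303.28549986] obs 514,304
dial L/R/top [ 35.29482887 349.7286673 ] [575.37848651 349.71976214] [305.23542516  71.7360036 ] obs 36,573,70
```

```bash
python3 -c "
from workcell import workorder
print(workorder.finish_job())"
```

```text
the job is handed in; nothing more can be done
None
```

The selector knob is home in the turquoise notch and the gripper is clear above it. The job was handed in at about 10.5 s of robot time.

**What I did:** I pulled the knob up 12.5 mm and turned it about 78° anticlockwise, clear of the crown. I placed it on the notch by the crown's teeth, about 6° past the turquoise dot. Then I lowered it to just above the crown, opened the jaws slightly so that only its spring pressed it down, and it dropped in first time. I opened the jaws fully and backed straight up.

**Last checks:**
- **Height:** The final wrist picture matches the knob fully home. The line on the bar is within about 5 px of the predicted home position, against 16 px for resting on top of the crown. The same small offset was there at the start, when the knob was home. The dial marks agreed within 1 px.
- **Angle:** The arm points at about 104° in the world frame, between the two teeth beside the turquoise dot.
- **Forces:** The readings I took were about 6.5 N vertically and 2 N sideways at most.
- **Other objects:** I kept the arm away from the pliers, spool and ring, but did not look at them again after the move.

**Disagreement:** My first, coarser estimate put the notch about 2.5° short of where the close view did. I followed the close view.

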